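# Hang the loaded tube carrier on the blood mixer's tilted disc and shut its keeper

### The job

Hang the loaded tube carrier on the tilted disc of the blood mixer, ready for mixing: lay its plate flat on the disc beside the two studs, slide it sideways so that both slots run in under the stud heads, then let it down the slope until both studs sit home in the closed upper ends of the slots, and let go. Then swing the keeper lever at the disc's upper rim fully round over the plate, so that the carrier cannot ride up again as it turns. Do not push the disc out of its tilt, and leave the other things on the bench where they are.

Things in the scene. Friction and masses are not known exactly. Their poses are not given: they have to be found in the camera images.
- carrier: Tube carrier, loose, 0.25 to 0.4 kg: aluminium plate 4 mm thick, x -60 to +60, y -72 to +92 mm, lying flat, with an upright black grip and three capped blood tubes clipped on top (along x, at y 44, 62, 80 mm; tops 23 mm up). Origin: plate's underside, under the grip. z out of the plate on the tube side. When hung: x up the slope, y left, z out of the disc.
- carrier_grip (a point): Where to grip the carrier: in its black grip, 41 mm above the plate's underside at x = y = 0. The grip is an upright bar 50 mm long (x), 12 mm thick (y), its top 54 mm above the underside; fingers close along y. 28 mm free on +y up to the clips, nothing upright on -y. Axes as carrier.
- slot_up (a point): Mouth of the upper slot, at the plate's -y edge, underside (carrier x +30, y -72 mm; axes as carrier). The slot is hook-shaped: a run 13 mm wide goes in along +y (mouth rounded out to 25 mm) to its closed side 33 mm in; at its inner end a leg 12 mm wide (21 to 33 mm in) goes 10 mm further toward +x and ends. A neck run in to the closed side stands 28.5 mm in.
- slot_low (a point): Mouth of the lower slot, of the same shape, at carrier x -38, y -72 mm, underside. Axes as carrier.
- seat_up (a point): On the carrier's underside at x +42, y -45 mm: the upper stud's axis when the carrier hangs home (neck against the end of the leg, midway in its width). It is 12 mm toward +x and 27 mm toward +y from slot_up. Axes as carrier.
- seat_low (a point): The same for the lower slot, at carrier x -26, y -45 mm. Axes as carrier.
- stud_up (a point): Foot of the upper stud on the disc's face. x up the slope, y left along the disc, z out of it. Neck 9 mm across; head 20 mm across, from 7 mm above the face (bevelled, 9 mm at the rim) to 15 mm: 3 mm of play for the plate. Grey disc 196 mm across, centre at x -42, y +45 mm from here. Hung: seat_up on stud_up, seat_low on stud_low, axes agreeing.
- stud_low (a point): Foot of the lower stud, an equal one 68 mm straight down the slope from stud_up. Axes as stud_up.
- mixer_head (a joint): Tilt of the mixer's disc from level, rad, leaning toward the mixer's front, which faces the robot; 0.52 to 0.72 at the start, held by a stiff clamp (slips at about 4 N m). The tilt axis is level, 36 mm under the disc's face.
- keeper (a joint): Turn of the keeper lever, rad: 0 to 0.12 at the start (open, pointing to -y of the disc along its upper rim), 1.57 shut (stop): pointing straight down the slope over the plate's upper edge, its block on the disc, 2 mm above the edge of a carrier that is home. Turns about the disc's normal at keeper_pivot, clockwise seen from outside; stiff (about 4 N at the knob), stays where left.
- keeper_pivot (a point): Pivot of the keeper lever on the disc's face, 46 mm up the slope and 45 mm to the left of stud_up. Axes as stud_up.
- keeper_knob (a point): Where to take or push the keeper: on the axis of its upright round black knob, 12 mm across, which stands 36 mm from the pivot, from 13 to 45 mm above the disc's face; this point is 36 mm above it. Knob from the pivot in disc axes: open (0, -36), shut (-36, 0) mm. The lever arm lies 8 to 13 mm above the face.
- mixer: The blood mixer, fixed: white base 150 mm (x) by 176 mm (y), 46 mm high, with two cheeks that carry the tilting disc, tilt axis 122 mm up. Origin: centre of the underside. x to its back, y to its left, z up.
- timer: Bystander, loose: white bench timer 60 x 66 x 19 mm. Origin under its centre.
- dropper_a: Bystander, loose: small white bottle with blue cap, 27 mm across, 66 mm tall. Origin under its centre.
- dropper_b: Bystander, loose: small white bottle with red cap, 27 mm across, 66 mm tall. Origin under its centre.
- wash_bottle: Bystander, loose: white bottle with green cap, 54 mm across, 118 mm tall. Origin under its centre.
- tube_lying_0: Bystander, loose: a capped blood tube 16 mm across and 99 mm long lying on the bench, beyond the carrier. Origin under its centre.

How it is judged:
On the way, in this order (a step that is already met when the one before it is completed fails the run):
1. the carrier is lifted clear of the bench (height (world z) of carrier above 0.06 m), for 0.1 s.
2. both slots have run in over the stud necks, under the heads (x of seat_up in the frame of stud_up between -0.004 and 0.017 m and y of seat_up in the frame of stud_up between -0.004 and 0.012 m and z of seat_up in the frame of stud_up between -0.003 and 0.0045 m and x of seat_low in the frame of stud_low between -0.004 and 0.017 m and y of seat_low in the frame of stud_low between -0.004 and 0.012 m and z of seat_low in the frame of stud_low between -0.003 and 0.0045 m), for 0.1 s.
3. the carrier hangs home on both studs (x of seat_up in the frame of stud_up between -0.004 and 0.004 m and y of seat_up in the frame of stud_up between -0.004 and 0.004 m and z of seat_up in the frame of stud_up between -0.003 and 0.0035 m and x of seat_low in the frame of stud_low between -0.004 and 0.004 m and y of seat_low in the frame of stud_low between -0.004 and 0.004 m and z of seat_low in the frame of stud_low between -0.003 and 0.0035 m), for 0.1 s.
At the end, for the whole second after the job is handed in: The carrier hangs at rest, let go, on the mixer's disc: each seat is within 4 mm of its stud along and across the slope and the plate lies under both heads, within 3.5 mm of the disc's face; the keeper is turned to at least 1.4 of its 1.57 rad (all of step 3 and value of joint keeper above 1.4 rad and linear speed of carrier below 0.02 m/s and angular speed of carrier below 0.1 rad/s); the robot touches nothing.
It fails at once if a bystander (timer, bottle or lying tube) was moved more than 25 mm (distance of any of timer, dropper_a, dropper_b, wash_bottle, tube_lying_0 from where it was at the start of the episode above 0.025 m).
It fails at once if the disc was pushed out of its tilt: a stud's foot moved more than 6 mm (distance of any of stud_up, stud_low from where it was at the start of the episode above 0.006 m).
It also fails if it takes over 58 s, if anything falls off the work surface, if the arm or the gripper's body presses on something with over 40 N, if the wrist force passes 120 N, or if a joint passes its speed limit or range.

### The arm

A 6-joint arm with a two-finger parallel gripper is mounted at the origin on a cart in front of the work surface, level with it; the furniture and walls round the work are solid. World frame = base frame: x ahead of the robot, y to its left, z up, the work surface at z = 0. Lengths are in m, angles in rad, forces in N, time in s.
With the tool pointing down it reaches from about 0.4 to 0.825 m from the base axis. Payload 7 kg.
Tool frame: the origin (TCP) lies between the finger pads; the fingertips stand 22 mm ahead of it and the grasp point (between the pads) lies 3 mm ahead of it; z points along the fingers, y is the line along which they close (so a half turn about z gives the same grasp; the last joint's range is limited). The gripper opens to 88 mm and grips with 3 to 60 N. Pads are 19 mm wide; open, the fingers measure 130 mm over their backs; the gripper's body (78 mm by 193 mm) begins 47 mm behind the grasp point.
Start: joints at [-1.025, 0.359, 0.012, 0, -1.224, -0.288], TCP at [0.172, -0.653, 0.249] pointing down, gripper open.
Joint ranges: [-3.07, 3.07], [-1.43, 2.12], [-1.02, 1.25], [-3.03, 1.67], [-3.05, -0], [-3.03, 3.03]. Speed limits (rad/s): [2.39, 2.39, 3.01, 3.14, 3.14, 3.14].

### API

Orientations are given as a unit quaternion [x, y, z, w].
In Python, from station import get_obs, camera, sign_off, regions_of gives the robot as it stands.
- The arm moves only by the tool step_arm, never from a script. Its arguments are lists of equal length, an entry for each row: "translation": the shift along the tool's x, y, z in m, a list of three; "roll": the turn about the tool's z in rad; "jaw": the closure, from -1 (fully open) to 1 (shut). A call has 1 to 5 rows; each row is the pose to reach, as a shift and turn from the pose commanded when the call began, along the tool's axes at that moment; what a row does not reach only later rows make up. A row lasts 1/8 s, in which the tool goes at most 62.5 mm and 10.7 degrees, less where a joint would pass 70% of its speed; a pose out of reach is approached as far as the arm can. A call with a gripper value outside its range is refused whole. The fingers move at their own pace and stop on an object; "squeeze" is the grip in N (left out, the last holds). Time passes only in rows, so rows that repeat a pose let the fingers close. It gives the time, the measured TCP pose, the force, the opening and the grip force at its end, in the units of the state.
- get_obs(): the state, without advancing time (a new reading comes with each control period).
- camera(name): name is "scene" or "top" or "wrist"; returns a dict with "color" (400x640x3 uint8, red, green, blue), "range_z" (400x640 float32, m along the optical axis (not along the pixel's ray), 0 where there is no reading), "intrinsics" (3x3 intrinsics, pixels), "rvec" (rotation vector, rad) and "tvec" (3), from world to camera coordinates, as OpenCV has them; the wrist camera has in their place "tool_from_camera" (4x4, takes a point from camera to tool coordinates, whose origin is the TCP and whose axes are the flange's). Camera axes: x right, y down, z forward; pixel columns grow to the right and rows downward; lengths in m; the calibration is good to about 2 mm. A picture is of the moment at which its call begins: read the wrist's pose just before it.
- sign_off(): hands the job in; it is judged then, once.
Trained networks look in the newest picture that a camera, given by its name, has taken for a name from the list of things; names that differ only in an ending like _2 or _b are one class to them, and where a whole thing is asked for, a point or a joint stands for the part that bears it (a point fixed in the world has none). Each returns a list of dicts, best first, with "p" (0 to 1); they miss things now and then, are a little off and sometimes report something else, mostly with a low value. They report only what shows in the picture. A call takes as long as a camera call.
- regions_of(name, camera): "region" (400x640 bool, what is visible of it) and "centre" ([column, row] in pixels, amid what is visible of it).
The state is a dict: "clock": time; "joints": joint angles; "qd": joint speeds; "joint_efforts": joint torques, N m; "eef_pos": TCP position; "tool_rot": TCP orientation; "contact_force": force on the tool from outside, world axes, zero at the start; "moment": the same for the moment, N m; "opening": opening from 0.0 (shut) to 1.0 (fully open); "grasp_force": force on a finger pad.
Only numpy, scipy, OpenCV 4.12 (cv2) and the standard library are available. Lean on these libraries where they do the work, as an engineer would, in place of code of your own. Each camera call takes 0.05 s, during which the arm holds its last target. There are 200 camera calls.

## Working session

There is one attempt and no reset: what is moved stays moved. The work goes in short steps, Python scripts to look and compute and a tool call to move; the robot and the scene stay as the last step left them, time stands still between calls to the robot, and variables do not carry over. Pictures are saved under pics/ and viewed, at most 10 in all, crops included, and the job is handed in when it is done.

Besides the shell and the picture viewer there is one more tool, called after "Request:" by a JSON object that holds its "op" and its "data", one argument or row to a line. step_arm: Moves the arm, as the interface text tells. Its arguments: {"type":"object","properties":{"translation":{"type":"array","items":{"type":"array","items":{"type":"number"}}},"roll":{"type":"array","items":{"type":"number"}},"jaw":{"type":"array","items":{"type":"number"}},"squeeze":{"type":"number"}},"required":["translation","roll","jaw"]}

```bash
mkdir -p pics; cat > h.py <<'E'
import numpy as np, cv2
from station import get_obs, camera, sign_off, regions_of
from scipy.spatial.transform import Rotation as R
np.set_printoptions(precision=4,suppress=True)
def cam2world(c,o=None):
    T=np.eye(4)
    if 'rvec' in c:
        Rm=cv2.Rodrigues(np.array(c['rvec'],float))[0]; T[:3,:3]=Rm.T; T[:3,3]=-Rm.T@np.array(c['tvec'],float).ravel()
    else:
        W=np.eye(4); W[:3,:3]=R.from_quat(o['tool_rot']).as_matrix(); W[:3,3]=o['eef_pos']; T=W@np.array(c['tool_from_camera'])
    return T
def cloud(c,o=None):
    T=cam2world(c,o); K=c['intrinsics']; z=c['range_z']; v,u=np.mgrid[0:400,0:640]
    P=np.stack([(u-K[0,2])*z/K[0,0],(v-K[1,2])*z/K[1,1],z],-1)
    W=P@T[:3,:3].T+T[:3,3]; W[z==0]=np.nan
    return W
def save(c,n): cv2.imwrite('pics/'+n,c['color'][:,:,::-1])
E
python3 - <<'E'
from h import *
o=get_obs(); print(o['eef_pos'],o['tool_rot'],o['joints'])
for n in ['scene','top']:
    c=camera(n); save(c,n+'0.png'); W=cloud(c); np.savez(n+'.npz',W=W,color=c['color'],K=c['intrinsics'],T=cam2world(c))
    for t in ['carrier','carrier_grip','stud_up','stud_low','keeper_knob','keeper_pivot','mixer','slot_up','slot_low','tube_lying_0','timer','dropper_a','wash_bottle','mixer_head']:
        for r in regions_of(t,n)[:2]:
            m=r['region']; p=W[m]; 
            print(n,t,round(r['p'],2),np.round(r['centre']),m.sum(),np.nanmedian(p,0),np.nanmin(p,0) if len(p) else '',np.nanmax(p,0) if len(p) else '')
E
```

```text
[ 0.172  -0.6523  0.2476] [-0.1285  0.9917  0.0008 -0.0002] [-1.0249  0.3594  0.011  -0.0004 -1.2241 -0.2881]
scene carrier 0.69 [259. 253.] 1854 [0.5004 0.2206 0.0051] [ 0.4404  0.1314 -0.0043] [0.5843 0.3019 0.0578]
scene carrier_grip 0.73 [254. 256.] 1735 [0.4994 0.2245 0.0053] [ 0.4404  0.1314 -0.004 ] [0.5818 0.3019 0.0578]
scene carrier_grip 0.4 [362. 166.] 3080 [ 0.5492 -0.1725  0.1496] [ 0.4656 -1.1471 -0.7685] [ 1.655  -0.0787  0.2442]
scene stud_up 0.75 [362. 167.] 3063 [ 0.549  -0.172   0.1497] [ 0.4656 -1.1254 -0.7638] [ 1.677  -0.0787  0.2437]
scene stud_low 0.57 [363. 168.] 3025 [ 0.5491 -0.1725  0.15  ] [ 0.4659 -1.1323 -0.7638] [ 1.677  -0.0787  0.243 ]
scene keeper_knob 0.43 [369. 139.] 67 [ 0.594  -0.2159  0.2163] [ 0.5609 -0.2299  0.2073] [ 0.6102 -0.196   0.2427]
scene keeper_pivot 0.62 [363. 168.] 2984 [ 0.5489 -0.1723  0.1502] [ 0.4659 -1.121  -0.7482] [ 1.6019 -0.08    0.243 ]
scene mixer 0.58 [365. 177.] 4030 [ 0.5392 -0.1638  0.1349] [ 0.3563 -1.1752 -0.7685] [ 1.6722 -0.0678  0.2442]
scene slot_up 0.58 [255. 252.] 1693 [0.5005 0.2237 0.0054] [ 0.4404  0.1314
[... 2074 characters left out ...]
] [ 0.4618 -0.273  -0.0105] [ 0.6669 -0.0694  0.2467]
top timer 0.65 [347. 218.] 327 [ 0.4582 -0.0531  0.0175] [ 0.4284 -0.0876 -0.0008] [ 0.4897 -0.0226  0.0302]
top timer 0.5 [264. 198.] 1595 [0.5136 0.2217 0.0069] [ 0.4472  0.1338 -0.0065] [0.5766 0.3014 0.0635]
top dropper_a 0.3 [263. 197.] 1652 [0.5125 0.2229 0.0068] [ 0.4472  0.1241 -0.0068] [0.5799 0.3037 0.291 ]
top wash_bottle 0.53 [216. 260.] 299 [0.301  0.3568 0.0854] [ 0.2644  0.3368 -0.0033] [0.325  0.4072 0.1217]
top mixer_head 0.58 [386. 181.] 2724 [ 0.556  -0.1726  0.1547] [ 0.4725 -0.2631  0.083 ] [ 0.6366 -0.0812  0.2467]
top mixer_head 0.5 [244. 144.] 108 [0.7002 0.2956 0.0142] [0.6754 0.2522 0.0011] [0.7227 0.3406 0.0231]
```

```bash
python3 - <<'E'
import numpy as np,cv2
a=np.load('top.npz')['color'][120:290,190:450][:,:,::-1]; b=np.load('scene.npz')['color'][110:340,200:430][:,:,::-1]
cv2.imwrite('pics/c1.png',cv2.resize(a,None,fx=3,fy=3,interpolation=cv2.INTER_CUBIC))
cv2.imwrite('pics/c2.png',cv2.resize(b,None,fx=2.6,fy=2.6,interpolation=cv2.INTER_CUBIC))
E
```

```text
(no output)
```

View pics/c1.png

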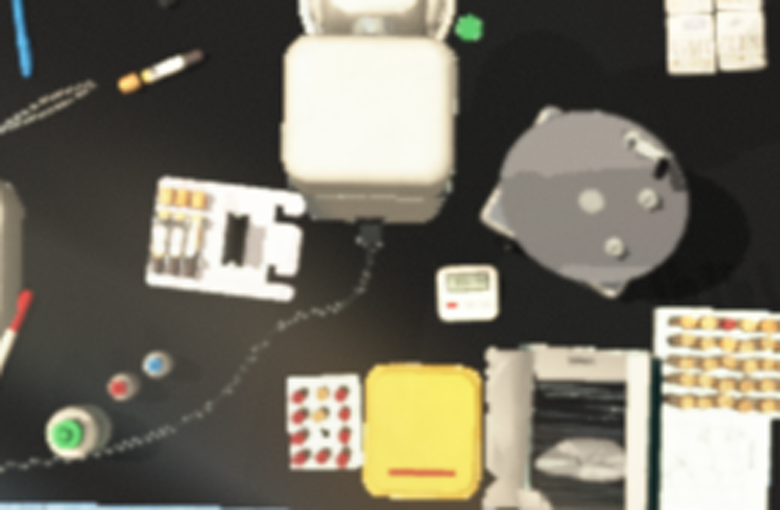

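View pics/c2.png

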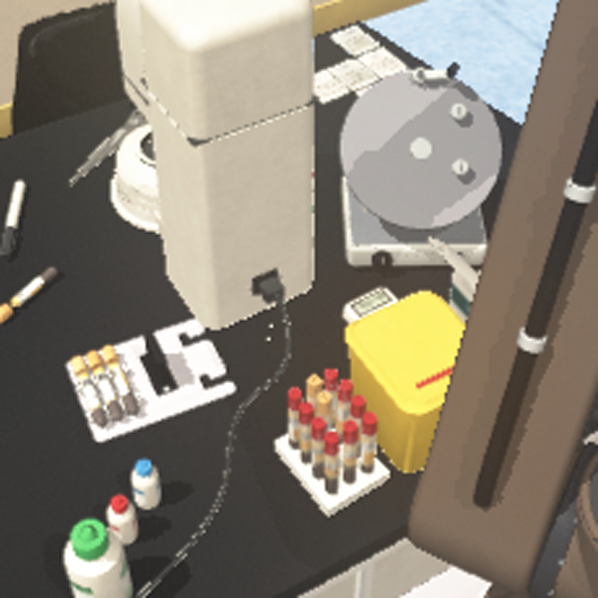

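c1 (top crop, 3x, origin 190,120) shows the carrier at (225,240) with its slots facing right. The mixer is at (595,200), its studs at (615,247) and (648,200), with the keeper knob near (660,160). A tall white analyzer stands between carrier and mixer. c2 shows the same things from the scene camera.

Next I fit the disc plane and the carrier axes.

```bash
python3 - <<'E'
from h import *
for n in ['top','scene']:
    d=np.load(n+'.npz'); W=d['W']; C=d['color'].astype(int)
    g=(abs(C.max(2)-C.min(2))<25)
    # disc plane ransac
    m=(np.linalg.norm(W[...,:2]-[0.555,-0.172],axis=-1)<0.12)&(W[...,2]>0.07)&(W[...,2]<0.25)
    P=W[m]; rng=np.random.default_rng(0); best=None
    for _ in range(500):
        q=P[rng.choice(len(P),3,False)]; nn=np.cross(q[1]-q[0],q[2]-q[0]); nn/=np.linalg.norm(nn)+1e-12
        k=abs((P-q[0])@nn)<0.003
        if best is None or k.sum()>best.sum(): best=k
    c=P[best].mean(0); nn=np.linalg.svd(P[best]-c)[2][2]; nn*=np.sign(nn[2])
    k=abs((P-c)@nn)<0.004; c=P[k].mean(0); nn=np.linalg.svd(P[k]-c,full_matrices=False)[2][2]; nn*=np.sign(nn[2])
    up=np.array([0,0,1])-nn[2]*nn; up/=np.linalg.norm(up); lf=np.cross(nn,up)
    q=(P[k]-c)@np.stack([up,lf],1); (cx,cy),rad=cv2.minEnclosingCircle(q.astype(np.float32))
    print(n,k.sum(),'n',nn,'tilt',np.arccos(nn[2]),'yaw of up',np.degrees(np.arctan2(up[1],up[0])),'cen',c+cx*up+cy*lf,'rad',rad,'pct',np.percentile(q,[.5,99.5],axis=0))
    cc=c+cx*up+cy*lf
    h=(P-cc)@nn; hi=P[(h>0.009)&(h<0.06)]; L=(hi-cc)@np.stack([up,lf,nn],1); L=L[np.linalg.norm(L[:,:2],axis=1)<0.13]
    print('protrusions', len(L)); 
    from scipy.cluster.hierarchy import fclusterdata
    lab=fclusterdata(L[:,:2],0.012,'distance')
    for l in set(lab):
        s=L[lab==l]; 
        if len(s)>4: print(len(s),s.mean(0),s.min(0),s.max(0))
    # box
    m=(W[...,0]>0.35)&(W[...,0]<0.9)&(W[...,1]>-0.1)&(W[...,1]<0.2)&(W[...,2]>0.1); B=W[m]
    print('box',np.nanpercentile(B,[1,99],axis=0))
    # carrier
    m=(W[...,0]>0.42)&(W[...,0]<0.6)&(W[...,1]>0.11)&(W[...,1]<0.33)&(W[...,2]<0.1)
    pl=m&(abs(W[...,2]-0.004)<0.006)&(C.min(2)>150)
    r=cv2.minAreaRect(W[pl][:,:2].astype(np.float32)); print('plate',r)
    gp=W[m&(W[...,2]>0.04)]; print('grip',len(gp),gp.mean(0), cv2.minAreaRect(gp[:,:2].astype(np.float32)))
    allw=W[(W[...,0]>0.3)&(W[...,0]<0.9)&(W[...,1]>-0.5)&(W[...,1]<0.45)]; print('max z',np.nanpercentile(allw[:,2],99.9))
E
```

```text
top 2243 n [-0.5406  0.3048  0.7841] tilt 0.6695199441847788 yaw of up -29.415179020743093 cen [ 0.5531 -0.1703  0.1515] rad 0.09907570481300354 pct [[-0.0943 -0.0958]
 [ 0.0936  0.091 ]]
protrusions 146
31 [-0.0247 -0.0458  0.0139] [-0.0332 -0.0588  0.0093] [-0.0171 -0.0369  0.0199]
85 [ 0.0893 -0.0211  0.0211] [ 0.0795 -0.0423  0.0092] [0.0962 0.0072 0.0481]
29 [ 0.0429 -0.0459  0.0146] [ 0.0316 -0.0537  0.0108] [ 0.0513 -0.0378  0.0196]
box [[ 0.353  -0.0964  0.1157]
 [ 0.7885  0.1244  0.4194]]
plate ((0.5130906701087952, 0.2174873650074005), (0.1658957451581955, 0.12318979203701019), 84.76692199707031)
grip 64 [0.5124 0.2017 0.0543] ((0.5305470824241638, 0.17061147093772888), (0.04330138862133026, 0.11370345205068588), 27.051347732543945)
max z 0.6892925699461282
scene 2568 n [-0.5415  0.3062  0.783 ] tilt 0.671355937431792 yaw of up -29.488747396971625 cen [ 0.5488 -0.1723  0.1502] rad 0.09788905084133148 pct [[-0.0915 -0.0957]
 [ 0.092   0.0909]]
protrusions 140
32 [-0.0263 -0.0444  0.0144] [-0.0352 -0.055   0.011 ] [-0.0166 -0.0358  0.0177]
33 [ 0.0422 -0.0451  0.0144] [ 0.0338 -0.0538  0.0101] [ 0.0503 -0.0345  0.0175]
74 [ 0.0871 -0.0181  0.0206] [ 0.0801 -0.0401  0.009 ] [0.0964 0.0078 0.0512]
box [[ 0.3555 -0.0936  0.1052]
 [ 0.7687  0.131   0.4157]]
plate ((0.5253580808639526, 0.2051483392715454), (0.1832265704870224, 0.160697340965271), 84.62771606445312)
grip 274 [0.5415 0.1464 0.0658] ((0.5392802953720093, 0.17121171951293945), (0.06942994147539139, 0.12666970491409302), 27.9721736907959)
max z 0.4159897100627975
```

```bash
python3 - <<'E'
from h import *
for n in ['top','scene']:
    W=np.load(n+'.npz')['W']
    for zl,zh in [(0.03,.1),(.1,.2),(.2,.43),(.43,.7)]:
        m=(W[...,2]>zl)&(W[...,2]<zh)&(W[...,0]>0.2)&(W[...,0]<0.75)
        for a in np.arange(-0.35,0.4,0.05):
            s=W[m&(W[...,1]>a)&(W[...,1]<a+.05)]
            if len(s)>8: print(n,zl,zh,round(a,2),len(s),np.percentile(s[:,0],[3,50,97]))
o=get_obs(); print(R.from_quat(o['tool_rot']).as_matrix())
E
```

```text
top 0.03 0.1 -0.35 145 [0.3408 0.3841 0.437 ]
top 0.03 0.1 -0.3 152 [0.3416 0.3886 0.4342]
top 0.03 0.1 -0.25 198 [0.2372 0.343  0.4717]
top 0.03 0.1 -0.2 363 [0.2389 0.3423 0.4815]
top 0.03 0.1 -0.15 383 [0.2463 0.3469 0.6558]
top 0.03 0.1 -0.1 104 [0.5125 0.5408 0.7447]
top 0.03 0.1 -0.05 54 [0.5373 0.7407 0.7491]
top 0.03 0.1 -0.0 50 [0.3779 0.531  0.5374]
top 0.03 0.1 0.05 157 [0.2825 0.5071 0.5374]
top 0.03 0.1 0.1 67 [0.2781 0.329  0.7477]
top 0.03 0.1 0.2 65 [0.4882 0.5105 0.5337]
top 0.03 0.1 0.25 61 [0.361  0.3719 0.4177]
top 0.03 0.1 0.3 135 [0.2817 0.314  0.3573]
top 0.03 0.1 0.35 100 [0.2721 0.3116 0.3242]
top 0.1 0.2 -0.35 248 [0.3431 0.3902 0.4347]
top 0.1 0.2 -0.3 247 [0.3082 0.4246 0.5668]
top 0.1 0.2 -0.25 1058 [0.2247 0.5002 0.587 ]
top 0.1 0.2 -0.2 1516 [0.227  0.4939 0.6159]
top 0.1 0.2 -0.15 1304 [0.228  0.5181 0.6246]
top 0.1 0.2 -0.1 874 [0.2467 0.3355 0.5944]
top 0.1 0.2 -0.05 720 [0.2488 0.313  0.3775]
top 0.1 0.2 -0.0 748 [0.2482 0.3159 0.5368]
top 0.1 0.2 0.05 188 [0.2641 0.324  0.5372]
top 0.1 0.2 0.1 130 [0.2742 0.3236 0.5397]
top 0.1 0.2 0.35 91 [0.2842 
[... 1389 characters left out ...]
 0.5995]
scene 0.1 0.2 -0.05 590 [0.2712 0.3305 0.5436]
scene 0.1 0.2 -0.0 1270 [0.2453 0.3255 0.5357]
scene 0.1 0.2 0.05 647 [0.2692 0.5326 0.5364]
scene 0.1 0.2 0.1 799 [0.2732 0.5432 0.6406]
scene 0.1 0.2 0.35 162 [0.2783 0.2901 0.3065]
scene 0.2 0.43 -0.25 118 [0.2158 0.5886 0.6088]
scene 0.2 0.43 -0.2 60 [0.6001 0.618  0.6294]
scene 0.2 0.43 -0.05 300 [0.5345 0.5387 0.6234]
scene 0.2 0.43 -0.0 1563 [0.5318 0.5352 0.6419]
scene 0.2 0.43 0.05 1703 [0.5318 0.5353 0.7351]
scene 0.2 0.43 0.1 2181 [0.5334 0.5688 0.7359]
scene 0.43 0.7 -0.05 275 [0.2003 0.2055 0.2145]
scene 0.43 0.7 -0.0 50 [0.2002 0.2021 0.2067]
[[-0.967  -0.2549 -0.    ]
 [-0.2549  0.967  -0.    ]
 [ 0.      0.     -1.    ]]
```

Request:
{"op": "step_arm", "data": {
  "translation": [
    [0,0,-0.06],
    [-0.206,0.279,-0.112],
    [-0.206,0.279,-0.112],
    [-0.206,0.279,-0.112],
    [-0.206,0.279,-0.112]
  ],
  "roll": [0,0.1,0.2,0.3,0.35],
  "jaw": [-1,-1,-1,-1,-1]
}}

```text
clock: 2.12
eef_pos: [0.2636, -0.4212, 0.346]
tool_rot: [0.047, 0.999, -0.0, 0.0]
contact_force: [2.2, 0.1, 1.3]
opening: 1.002
grasp_force: 0.0
```

Request:
{"op": "step_arm", "data": {
  "translation": [
    [-0.05,0.06,-0.02],
    [-0.113,0.464,-0.02],
    [-0.113,0.464,-0.02],
    [-0.113,0.464,-0.02],
    [-0.113,0.464,-0.02]
  ],
  "roll": [0,0,0,0,0],
  "jaw": [-1,-1,-1,-1,-1]
}}

```text
clock: 2.75
eef_pos: [0.3724, -0.1373, 0.3643]
tool_rot: [0.046, 0.999, 0.0, 0.001]
contact_force: [0.7, -0.5, 0.2]
opening: 0.997
grasp_force: 0.0
```

Request:
{"op": "step_arm", "data": {
  "translation": [
    [-0.02,0.06,0],
    [-0.036,0.342,0.05],
    [-0.036,0.342,0.064],
    [-0.036,0.342,0.064],
    [-0.036,0.342,0.064]
  ],
  "roll": [0,0,0,0,0],
  "jaw": [-1,-1,-1,-1,-1]
}}

```text
clock: 3.38
eef_pos: [0.4338, 0.1614, 0.3093]
tool_rot: [0.046, 0.999, 0.001, 0.001]
contact_force: [0.7, -0.7, -0.6]
opening: 1.002
grasp_force: 0.0
```

```bash
cat > look.py <<'E'
from h import *
import sys
o=get_obs(); c=camera('wrist'); W=cloud(c,o); save(c,sys.argv[1]+'.png'); np.savez(sys.argv[1]+'.npz',W=W,color=c['color'])
print(o['clock'],o['eef_pos'],o['tool_rot'],np.array(c['tool_from_camera']))
E
python3 look.py w1; python3 - <<'E'
from h import *
d=np.load('w1.npz'); W=d['W'];C=d['color'].astype(int)
m=(W[...,0]>0.42)&(W[...,0]<0.6)&(W[...,1]>0.11)&(W[...,1]<0.33)
pl=m&(abs(W[...,2]-0.004)<0.005)&(C.min(2)>120)
print('plate',pl.sum(),cv2.minAreaRect(W[pl][:,:2].astype(np.float32)),np.median(W[pl][:,2]))
g=m&(abs(W[...,2]-0.054)<0.006); p=W[g]; p=p[(abs(p[:,1]-0.2075)<0.04)&(p[:,0]<.555)]; print('grip',len(p),p.mean(0),cv2.minAreaRect(p[:,:2].astype(np.float32)))
E
```

```text
3.375 [0.4338 0.1614 0.3093] [0.0457 0.999  0.0005 0.0006] [[-0.0019 -0.9613 -0.2756  0.0752]
 [ 1.     -0.0017 -0.0009  0.0004]
 [ 0.0004 -0.2756  0.9613 -0.1367]
 [ 0.      0.      0.      1.    ]]
plate 4887 ((0.523766815662384, 0.20853301882743835), (0.18616680800914764, 0.16778849065303802), 77.24182891845703) 0.004661366329611838
grip 292 [0.508  0.207  0.0536] ((0.5084714293479919, 0.20736587047576904), (0.012219483964145184, 0.04814979434013367), 84.03346252441406)
```

View pics/w1.png

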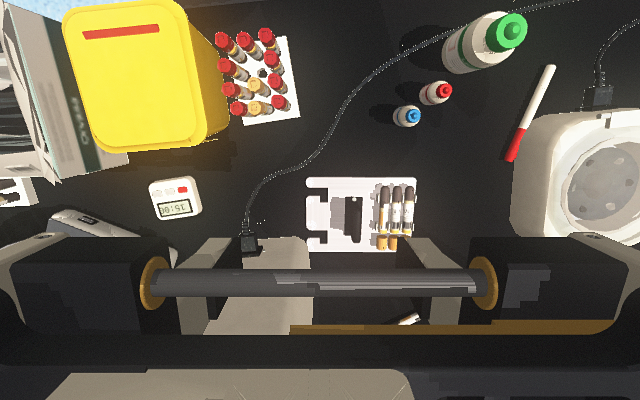

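Request:
{"op": "step_arm", "data": {
  "translation": [
    [-0.05,0.045,0.03],
    [-0.055,0.052,0.09],
    [-0.055,0.052,0.15],
    [-0.055,0.052,0.2],
    [-0.055,0.052,0.2]
  ],
  "roll": [0,0,0,0,0],
  "jaw": [0.3,0.3,0.3,0.3,0.3]
}}

```text
clock: 4.05
eef_pos: [0.4915, 0.2041, 0.106]
tool_rot: [0.046, 0.999, -0.003, -0.003]
contact_force: [0.4, -0.6, 0.8]
opening: 0.495
grasp_force: 0.0
```

```bash
python3 -c "
from h import *
o=get_obs(); print(o['clock'],o['eef_pos'],o['tool_rot'],o['opening'],R.from_quat(o['tool_rot']).as_matrix())"
```

```text
4.05 [0.4915 0.2041 0.106 ] [ 0.0463  0.9989 -0.0027 -0.0029] 0.49507107520218097 [[-0.9957  0.0925 -0.0061]
 [ 0.0925  0.9957 -0.0052]
 [ 0.0056 -0.0058 -1.    ]]
```

Request:
{"op": "step_arm", "data": {
  "translation": [
    [-0.002,0.002,0.05],
    [-0.002,0.002,0.059],
    [-0.002,0.002,0.059],
    [-0.002,0.002,0.059]
  ],
  "roll": [0,0,0,0],
  "jaw": [0.3,0.3,0.3,0.3]
}}

```text
clock: 4.55
eef_pos: [0.4968, 0.2086, 0.0525]
tool_rot: [0.046, 0.999, 0.001, 0.001]
contact_force: [0.1, -0.3, 0.1]
opening: 0.355
grasp_force: 0.0
```

Request:
{"op": "step_arm", "data": {
  "translation": [
    [0.002,0,0.005],
    [0.002,0,0.005],
    [0.002,0,0.005],
    [0.002,0,0.005],
    [0.002,0,0.005]
  ],
  "roll": [0,0,0,0,0],
  "jaw": [0.3,1,1,1,1],
  "squeeze": 15
}}

```text
clock: 5.18
eef_pos: [0.4938, 0.2081, 0.0454]
tool_rot: [0.046, 0.999, 0.0, 0.0]
contact_force: [-1.4, -1.1, 2.7]
opening: 0.139
grasp_force: 15.0
```

Request:
{"op": "step_arm", "data": {
  "translation": [
    [0.015,0,0],
    [0.03,0,0],
    [0.045,0,0],
    [0.045,0,0],
    [0.045,0,0]
  ],
  "roll": [0,0,0,0,0],
  "jaw": [1,1,1,1,0.6]
}}

```text
clock: 5.8
eef_pos: [0.4481, 0.212, 0.0451]
tool_rot: [0.046, 0.999, -0.0, -0.0]
contact_force: [-0.2, 0.7, -0.2]
opening: 0.178
grasp_force: 0.0
```

Request:
{"op": "step_arm", "data": {
  "translation": [
    [0,0,0],
    [-0.01,0,0],
    [-0.02,0,0],
    [-0.028,0,0],
    [-0.028,0,0]
  ],
  "roll": [0,0,0,0,0],
  "jaw": [0.6,0.6,0.6,0.6,0.6]
}}

```text
clock: 6.42
eef_pos: [0.4775, 0.2093, 0.045]
tool_rot: [0.047, 0.999, -0.0, -0.0]
contact_force: [-0.8, 0.1, -0.3]
opening: 0.204
grasp_force: 0.0
```

```bash
python3 look.py w2
```

```text
6.425 [0.4775 0.2093 0.045 ] [ 0.0466  0.9989 -0.0001 -0.    ] [[-0.0019 -0.9613 -0.2756  0.0752]
 [ 1.     -0.0017 -0.0009  0.0004]
 [ 0.0004 -0.2756  0.9613 -0.1367]
 [ 0.      0.      0.      1.    ]]
```

View pics/w2.png

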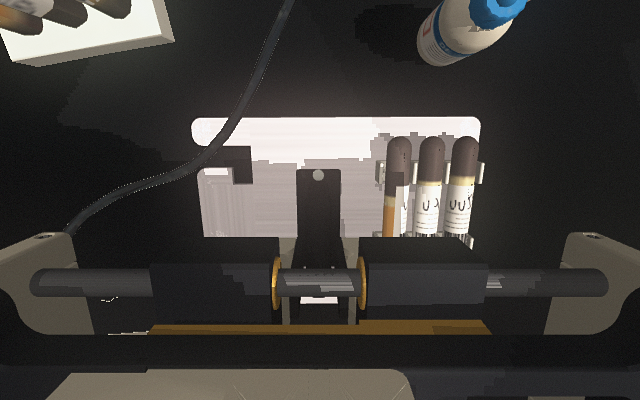

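Request:
{"op": "step_arm", "data": {
  "translation": [
    [0,0,0],
    [0,0,0],
    [0,0,0],
    [0,0,-0.02],
    [0,0,-0.05]
  ],
  "roll": [0,0,0,0,0],
  "jaw": [1,1,1,1,1],
  "squeeze": 18
}}

```text
clock: 7.1
eef_pos: [0.4758, 0.2089, 0.0947]
tool_rot: [0.046, 0.999, -0.001, -0.001]
contact_force: [0.8, 0.2, -3.0]
opening: 0.139
grasp_force: 18.0
```

Request:
{"op": "step_arm", "data": {
  "translation": [
    [0.02,0,-0.05],
    [0.05,0,-0.1],
    [0.06,0,-0.16],
    [0.06,0,-0.21],
    [0.06,0,-0.25]
  ],
  "roll": [0,0,0,0.1,0.2],
  "jaw": [1,1,1,1,1]
}}

```text
clock: 7.72
eef_pos: [0.4165, 0.215, 0.3475]
tool_rot: [0.147, 0.989, 0.001, 0.0]
contact_force: [0.4, 1.0, -2.4]
opening: 0.14
grasp_force: 18.0
```

```bash
python3 look.py w3; python3 -c "
from h import *
print(get_obs()['grasp_force'])"
```

```text
7.725 [0.4165 0.215  0.3475] [0.1469 0.9892 0.0009 0.0004] [[-0.0019 -0.9613 -0.2757  0.0753]
 [ 1.     -0.0017 -0.0008  0.0002]
 [ 0.0003 -0.2757  0.9613 -0.1367]
 [ 0.      0.      0.      1.    ]]
17.99756348133087
```

View pics/w3.png

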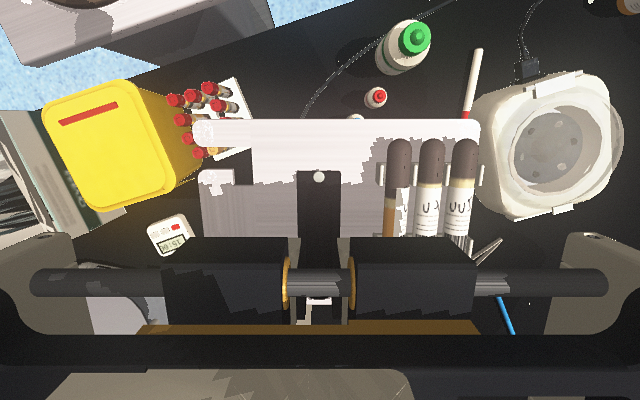

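Request:
{"op": "step_arm", "data": {
  "translation": [
    [-0.015,-0.06,-0.01],
    [-0.081,-0.252,-0.015],
    [-0.081,-0.252,-0.015],
    [-0.081,-0.252,-0.015],
    [-0.081,-0.252,-0.015]
  ],
  "roll": [0,0.05,0.1,0.15,0.219],
  "jaw": [1,1,1,1,1]
}}

```text
clock: 8.4
eef_pos: [0.421, -0.0525, 0.3599]
tool_rot: [0.255, 0.967, -0.0, -0.0]
contact_force: [-0.4, -0.2, -3.9]
opening: 0.137
grasp_force: 18.0
```

```bash
cat > go.py <<'E'
# go.py tilt-carrier target: prints tool shift. args: u (upslope), l (left), n (normal) of carrier ORIGIN in disc-centre frame, g grip x offset
from h import *
import sys
C=np.array([0.551,-0.1713,0.1508]); nn=np.array([-0.541,0.3055,0.7836]); nn/=np.linalg.norm(nn)
up=np.array([0,0,1])-nn[2]*nn; up/=np.linalg.norm(up); lf=np.cross(nn,up)
F=np.stack([up,lf,nn],1)
if __name__=='__main__':
    u,l,n,g,h=map(float,sys.argv[1:6])
    o=get_obs(); Rm=R.from_quat(o['tool_rot']).as_matrix(); p=np.array(o['eef_pos'])
    t=C+F@np.array([u+g,l,n+h])+[0,0,0.003]
    yaw=np.arctan2(Rm[1,1],Rm[0,1]); want=np.arctan2(lf[1],lf[0])
    print('target',t,'now',p,'tool shift',Rm.T@(t-p),'roll',yaw-want,'F',o['contact_force'],o['opening'],o['grasp_force'])
    print('tcp in disc',F.T@(p-C),'tool-shift per up,left,n:\n',(Rm.T@F).T)
E
python3 go.py 0.012 0.05 0.045 0.015 0.044
```

```text
target [ 0.5459 -0.111   0.2403] now [ 0.421  -0.0525  0.3599] tool shift [-0.1375  0.0108  0.1195] roll -0.0023429446761307204 F [-0.427  -0.1784 -3.8928] 0.13719758873434856 17.99716740846634
tcp in disc [-0.0046  0.0395  0.2704] tool-shift per up,left,n:
 [[-0.7834  0.0017 -0.6216]
 [ 0.0023  1.     -0.0003]
 [ 0.6216 -0.0017 -0.7834]]
```

```bash
python3 - <<'E'
from h import *
from go import C,F
for n in ['top','scene']:
    W=np.load(n+'.npz')['W']; 
    for zl,zh in [(.05,.15),(.15,.25),(.25,.33),(.33,.4),(.4,.43)]:
        B=W[(W[...,0]>0.5)&(W[...,0]<0.78)&(W[...,1]>-0.07)&(W[...,1]<0.18)&(W[...,2]>zl)&(W[...,2]<zh)]
        if len(B)>20: print(n,zl,len(B),np.percentile(B,[0.5,2,98],axis=0).round(3).tolist())
    B=W[(W[...,2]>.38)&(W[...,2]<.43)&(W[...,0]>0.5)&(W[...,1]>-0.1)]; r=cv2.minAreaRect(B[:,:2].astype(np.float32)); print(r, cv2.boxPoints(r).tolist())
for l in (0.04,0.028,0):
    t=C+F@np.array([.012+.015,l,.042+.003]); print(l,t,[ (t+F[:,1]*s*.0965+np.array([.872,-.49,0])*q*.039)[:2] for s in (1,) for q in (-1,1)])
E
```

```text
top 0.05 321 [[0.501, -0.056, 0.052], [0.507, -0.053, 0.053], [0.778, 0.124, 0.146]]
top 0.15 135 [[0.536, -0.013, 0.151], [0.536, -0.01, 0.154], [0.709, 0.12, 0.247]]
top 0.25 310 [[0.536, -0.018, 0.251], [0.536, -0.016, 0.253], [0.764, 0.126, 0.328]]
top 0.33 1404 [[0.536, -0.017, 0.333], [0.537, -0.004, 0.335], [0.776, 0.104, 0.397]]
top 0.4 2688 [[0.538, -0.015, 0.401], [0.54, -0.012, 0.402], [0.659, 0.123, 0.419]]
((0.6094652414321899, 0.05527988076210022), (0.14538617432117462, 0.14592134952545166), 89.70218658447266) [[0.5361277461051941, -0.017032988369464874], [0.6820470690727234, -0.01779145747423172], [0.6828027367591858, 0.12759274244308472], [0.5368834137916565, 0.12835121154785156]]
scene 0.05 1585 [[0.503, -0.02, 0.05], [0.508, -0.012, 0.052], [0.77, 0.132, 0.147]]
scene 0.15 1724 [[0.531, -0.017, 0.151], [0.531, -0.01, 0.152], [0.761, 0.131, 0.248]]
scene 0.25 1719 [[0.531, -0.016, 0.25], [0.532, -0.01, 0.252], [0.765, 0.13, 0.328]]
scene 0.33 1756 [[0.531, -0.015, 0.33], [0.532, -0.007, 0.331], [0.765, 0.129, 0.399]]
scene 0.4 1576 [[0.534, -0.011, 0.4], [0.536, -0.006, 0.401], [0.647, 0.124, 0.416]]
((0.5924185514450073, 0.05629105120897293), (0.12509413063526154, 0.144189715385437), 0.40351420640945435) [[0.5293653011322021, 0.12794362008571625], [0.5303807258605957, -0.016242511570453644], [0.6554718017578125, -0.015361517667770386], [0.654456377029419, 0.1288246214389801]]
0.04 [ 0.5647 -0.1331  0.2028] [array([ 0.5782, -0.03  ]), array([ 0.6462, -0.0682])]
0.028 [ 0.5588 -0.1436  0.2028] [array([ 0.5723, -0.0404]), array([ 0.6403, -0.0787])]
0 [ 0.5451 -0.168   0.2028] [array([ 0.5585, -0.0648]), array([ 0.6265, -0.103 ])]
```

Request:
{"op": "step_arm", "data": {
  "translation": [
    [-0.035,-0.025,0],
    [-0.075,-0.052,0],
    [-0.075,-0.052,0],
    [-0.075,-0.052,0],
    [-0.075,-0.052,0]
  ],
  "roll": [0,0,0,0,0],
  "jaw": [1,1,1,1,1],
  "squeeze": 8
}}

```text
clock: 9.02
eef_pos: [0.4616, -0.1309, 0.3602]
tool_rot: [0.252, 0.968, 0.0, 0.0]
contact_force: [0.2, 0.4, -2.3]
opening: 0.14
grasp_force: 8.0
```

```bash
cat > tilt.py <<'E'
from h import *
import sys
from go import C,F
def tilt(show=True):
    o=get_obs(); c=camera('wrist'); T=np.array(c['tool_from_camera']); K=c['intrinsics']; z=c['range_z']; v,u=np.mgrid[0:400,0:640]
    P=np.stack([(u-K[0,2])*z/K[0,0],(v-K[1,2])*z/K[1,1],z],-1)@T[:3,:3].T+T[:3,3]
    # white plate region, ahead: cols 200-290 right of bar, rows 120-235
    m=np.zeros((400,640),bool); m[105:235,195:385]=1; col=c['color'].astype(int); m&=(col.min(2)>120)&(z>0)&(z<0.24)
    p=P[m]; rng=np.random.default_rng(0); best=None
    for _ in range(300):
        q=p[rng.choice(len(p),3,False)]; n=np.cross(q[1]-q[0],q[2]-q[0]); n/=np.linalg.norm(n)+1e-12
        k=abs((p-q[0])@n)<0.0015
        if best is None or k.sum()>best.sum(): best=k
    ce=p[best].mean(0); n=np.linalg.svd(p[best]-ce,full_matrices=False)[2][2]; n*=-np.sign(n[2])
    print('plate px',best.sum(),'tilt about y deg',np.degrees(np.arctan2(n[0],-n[2])),'about x deg',np.degrees(np.arctan2(n[1],-n[2])),'pad->top of plate along normal',-(ce-[0,0,.003])@n)
    print('plate x,y range in tool',p[best].min(0),p[best].max(0))
    return c
if __name__=='__main__':
    c=tilt()
    save(c,sys.argv[1]+'.png')
E
python3 tilt.py w4; python3 go.py 0.012 0.04 0.045 0.015 0.042
```

```text
plate px 15778 tilt about y deg 2.8629526362560154 about x deg 0.02847878235994191 pad->top of plate along normal 0.03770262313650428
plate x,y range in tool [ 0.0038 -0.0725  0.0397] [0.0718 0.0396 0.0457]
target [ 0.542  -0.1203  0.2387] now [ 0.4617 -0.1308  0.3603] tool shift [-0.0649  0.0484  0.1216] roll 0.0042984976038387135 F [ 0.0373 -0.0308 -2.0084] 0.13398316335741842 7.999851554632187
tcp in disc [ 0.0537 -0.0087  0.2249] tool-shift per up,left,n:
 [[-0.7837 -0.0031 -0.6211]
 [-0.0043  1.      0.0004]
 [ 0.6211  0.003  -0.7837]]
```

Request:
{"op": "step_arm", "data": {
  "translation": [
    [0,0,0],
    [0,0,0],
    [0,0,0]
  ],
  "roll": [0,0,0],
  "jaw": [1,1,1],
  "squeeze": 5
}}

```text
clock: 9.45
eef_pos: [0.462, -0.1314, 0.3603]
tool_rot: [0.253, 0.968, 0.0, 0.0]
contact_force: [0.2, -1.1, -1.9]
opening: 0.138
grasp_force: 5.0
```

```bash
python3 tilt.py w5
```

```text
plate px 15790 tilt about y deg 2.9371946324196028 about x deg 0.04204628922625321 pad->top of plate along normal 0.03764569651444115
plate x,y range in tool [ 0.004  -0.0723  0.0395] [0.0718 0.0395 0.0458]
```

Request:
{"op": "step_arm", "data": {
  "translation": [
    [-0.02,0.008,0.03],
    [-0.05,0.02,0.07],
    [-0.069,0.0285,0.11],
    [-0.069,0.0285,0.128],
    [-0.069,0.0285,0.128]
  ],
  "roll": [0,0,0,0,0],
  "jaw": [1,1,1,1,1],
  "squeeze": 7
}}

```text
clock: 10.12
eef_pos: [0.5353, -0.1406, 0.2304]
tool_rot: [0.253, 0.967, -0.001, -0.002]
contact_force: [0.3, -0.0, -1.9]
opening: 0.136
grasp_force: 7.0
```

```bash
python3 go.py 0.012 0.04 0.045 0.013 0.042
```

```text
target [ 0.5407 -0.1195  0.2375] now [ 0.5353 -0.1406  0.2304] tool shift [ 0.0057  0.021  -0.0071] roll 0.0026403371832812716 F [ 0.3226 -0.045  -1.8955] 0.13556944865866088 6.996626257896423
tcp in disc [0.027  0.019  0.0803] tool-shift per up,left,n:
 [[-0.7815 -0.0034 -0.6239]
 [-0.0026  1.     -0.0021]
 [ 0.6239 -0.     -0.7815]]
```

Request:
{"op": "step_arm", "data": {
  "translation": [
    [0,0,0.01],
    [0,0,0.018],
    [0.004,0,0.024],
    [0.008,0,0.031],
    [0.012,0,0.037]
  ],
  "roll": [0,0,0,0,0],
  "jaw": [1,1,1,1,1]
}}

```text
clock: 10.75
eef_pos: [0.5251, -0.1346, 0.1947]
tool_rot: [0.253, 0.967, 0.0, -0.0]
contact_force: [-1.1, 1.4, -2.2]
opening: 0.136
grasp_force: 7.0
```

```bash
python3 tilt.py w6;python3 go.py 0.012 0.04 0.02 0.013 0.042
```

```text
plate px 9903 tilt about y deg 29.242286408709457 about x deg 0.13592702797264536 pad->top of plate along normal 0.036913457191464424
plate x,y range in tool [ 0.0016 -0.0724  0.0451] [0.0494 0.045  0.0739]
target [ 0.5542 -0.1272  0.2179] now [ 0.5242 -0.1343  0.1938] tool shift [-0.0226  0.0209 -0.0242] roll 0.0024299084881511668 F [-0.7992  0.2445 -3.6575] 0.13317857782047018 7.006547749042511
tcp in disc [-0.0058  0.019   0.0594] tool-shift per up,left,n:
 [[-0.7825 -0.0021 -0.6227]
 [-0.0024  1.     -0.0004]
 [ 0.6227  0.0012 -0.7825]]
```

Request:
{"op": "step_arm", "data": {
  "translation": [
    [0,0,-0.024],
    [-0.012,0.011,-0.024],
    [-0.023,0.022,-0.023],
    [-0.023,0.022,-0.023],
    [-0.023,0.022,-0.023]
  ],
  "roll": [0,0,0,0,0],
  "jaw": [1,1,1,1,1]
}}

```text
clock: 11.42
eef_pos: [0.5561, -0.1266, 0.2171]
tool_rot: [0.253, 0.968, -0.0, -0.001]
contact_force: [0.2, -0.2, -1.7]
opening: 0.139
grasp_force: 7.0
```

```bash
python3 go.py 0.012 0.041 0.0 0.014 0.041
```

```text
target [ 0.5667 -0.1331  0.2021] now [ 0.5561 -0.1266  0.2171] tool shift [-0.0124 -0.0005  0.015 ] roll 0.002889248310972592 F [ 0.1823 -0.2476 -1.6934] 0.13877147255123098 6.999864354729652
tcp in disc [0.0274 0.0414 0.0628] tool-shift per up,left,n:
 [[-0.7824 -0.0029 -0.6227]
 [-0.0029  1.     -0.001 ]
 [ 0.6227  0.001  -0.7825]]
```

Request:
{"op": "step_arm", "data": {
  "translation": [
    [-0.004,0,0.005],
    [-0.008,0,0.01],
    [-0.012,0,0.0145],
    [-0.0125,0,0.015],
    [-0.0125,0,0.015]
  ],
  "roll": [0,0,0,0,0],
  "jaw": [1,1,1,1,1]
}}

```text
clock: 12.05
eef_pos: [0.5677, -0.133, 0.2032]
tool_rot: [0.253, 0.968, -0.0, 0.0]
contact_force: [-0.1, 0.0, -2.2]
opening: 0.137
grasp_force: 7.0
```

```bash
python3 tilt.py w7; python3 go.py 0.012 0.041 0.0 0.014 0.041; python3 - <<'E'
from h import *
c=camera('scene'); cv2.imwrite('pics/s7.png',cv2.resize(c['color'][120:220,310:430][:,:,::-1],None,fx=6,fy=6,interpolation=cv2.INTER_CUBIC))
E
```

```text
plate px 8194 tilt about y deg 37.13348733601385 about x deg 0.10273316147563177 pad->top of plate along normal 0.03555411905750714
plate x,y range in tool [ 0.0009 -0.0724  0.0472] [0.0415 0.0466 0.0804]
target [ 0.5667 -0.1331  0.2021] now [ 0.5679 -0.133   0.2035] tool shift [ 0.001  -0.0007  0.0014] roll 0.0029665426784317717 F [ 0.2273 -0.2286 -3.0491] 0.13582082021587474 6.9996484369039536
tcp in disc [0.0295 0.0417 0.0438] tool-shift per up,left,n:
 [[-0.7843 -0.0021 -0.6203]
 [-0.003   1.      0.0003]
 [ 0.6203  0.0021 -0.7843]]
```

View pics/s7.png

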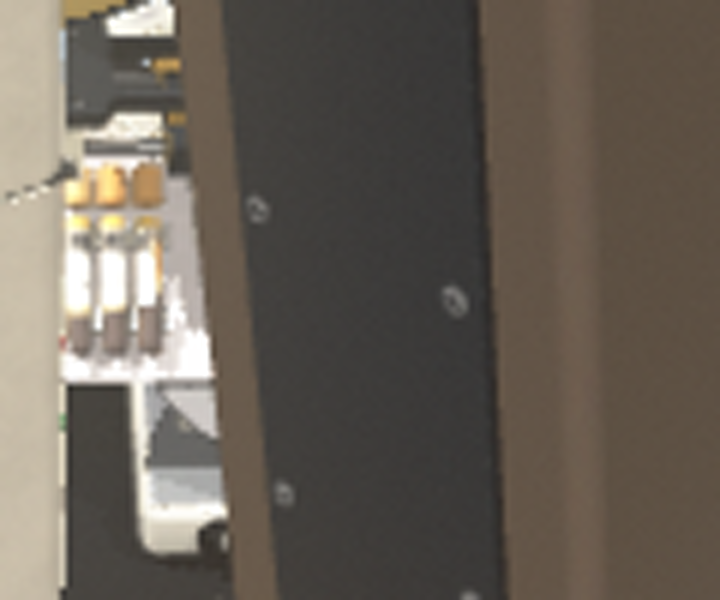

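Request:
{"op": "step_arm", "data": {
  "translation": [
    [-0.0002,0,0.0015],
    [-0.0004,0,0.003],
    [-0.0004,0,0.003]
  ],
  "roll": [0,0,0],
  "jaw": [1,1,1]
}}

```text
clock: 12.52
eef_pos: [0.5683, -0.1331, 0.2016]
tool_rot: [0.253, 0.968, 0.0, 0.001]
contact_force: [-1.8, 1.2, 5.5]
opening: 0.135
grasp_force: 7.0
```

```bash
python3 tilt.py w8; python3 go.py 0.012 0.041 0.0 0.014 0.041; python3 - <<'E'
import cv2
a=cv2.imread('pics/w8.png'); cv2.imwrite('pics/w8c.png',cv2.resize(a[60:330,120:500],None,fx=2,fy=2))
E
```

```text
plate px 8137 tilt about y deg 41.28372888645767 about x deg 0.7608145532536049 pad->top of plate along normal 0.03246069309201559
plate x,y range in tool [ 0.0008 -0.0724  0.047 ] [0.0727 0.0455 0.1111]
target [ 0.5667 -0.1331  0.2021] now [ 0.5683 -0.1331  0.2016] tool shift [ 0.0014 -0.0007 -0.0005] roll 0.003343758539920083 F [-2.7335  1.399   5.0379] 0.13911388671524902 7.002340704202652
tcp in disc [0.0286 0.0417 0.0421] tool-shift per up,left,n:
 [[-0.7848 -0.0023 -0.6198]
 [-0.0033  1.      0.0006]
 [ 0.6198  0.0025 -0.7848]]
```

View pics/w8c.png

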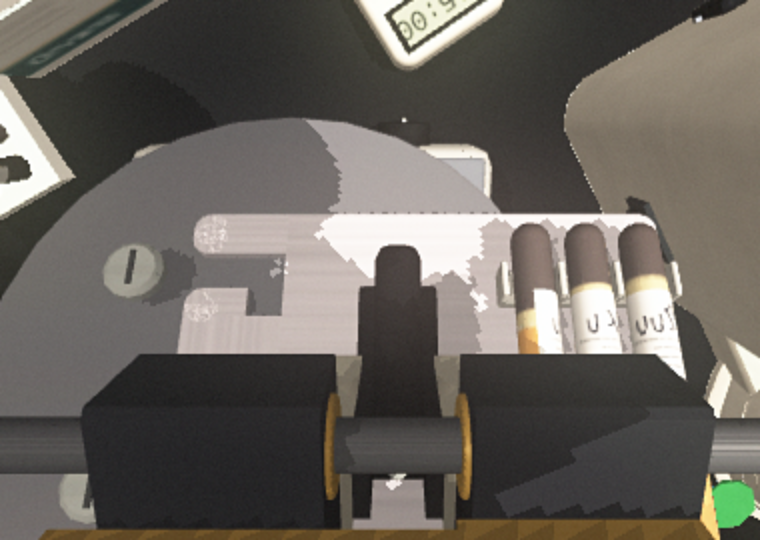

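w8c: the plate lies flat on the disc. The stud_low head is at crop (132,270), and the lower slot's run spans rows 253 to 288 just to its right, so they are nearly in line. Next I measure the offset by ray intersection.

```bash
cat > ray.py <<'E'
from h import *
from go import C,F
def setup():
    o=get_obs(); c=camera('wrist'); T=cam2world(c,o); K=c['intrinsics']
    W=cloud(c,o); D=(W-C)@F
    def hit(px,n):
        d=T[:3,:3]@np.array([(px[0]-K[0,2])/K[0,0],(px[1]-K[1,2])/K[1,1],1]); o_=F.T@(T[:3,3]-C); dd=F.T@d
        return (o_+dd*(n-o_[2])/dd[2])
    return c,D,hit
E
python3 - <<'E'
from ray import *
c,D,hit=setup()
f=lambda x,y:(x/2+120,y/2+60)
bare=D[140:150,190:250].reshape(-1,3); print('disc n (bare)',np.nanmedian(D[120:135,220:260,2]),'plate n',np.nanmedian(D[218:233,215:290,2]),np.nanmedian(D[170:180,240:280,2]),'head n',np.nanmedian(D[190:200,180:192,2]))
dn=np.nanmedian(D[120:135,220:260,2])
print('head',hit(f(132,270),dn+.015),'slot edges',hit(f(225,253),dn+.004),hit(f(225,288),dn+.004),'end',hit(f(285,270),dn+.004),'legend',hit(f(265,316),dn+.004), 'plate low edge',hit(f(300,213),dn+.004),'-y edge',hit(f(180,340),dn+.004))
E
```

```text
disc n (bare) 0.0007786389558300452 plate n 0.0048125578689428425 0.00484697108695811 head n 0.01593298676060432
head [-0.0254 -0.0445  0.0158] slot edges [-0.0368 -0.0184  0.0048] [-0.0236 -0.017   0.0048] end [-0.0303  0.0029  0.0048] legend [-0.0135 -0.0026  0.0048] plate low edge [-0.0527  0.0067  0.0048] -y edge [-0.0051 -0.0298  0.0048]
```

Request:
{"op": "step_arm", "data": {
  "translation": [
    [-0.002,0,-0.0015],
    [-0.0037,0,-0.0028],
    [-0.0037,-0.006,-0.0028],
    [-0.0037,-0.011,-0.0028],
    [-0.0037,-0.011,-0.0028]
  ],
  "roll": [0,0,0,0,0],
  "jaw": [1,1,1,1,1],
  "squeeze": 12
}}

```text
clock: 13.25
eef_pos: [0.5654, -0.1438, 0.2037]
tool_rot: [0.253, 0.968, 0.001, 0.0]
contact_force: [-3.5, 5.5, 4.9]
opening: 0.133
grasp_force: 12.0
```

```bash
cat > meas.py <<'E'
from ray import *
import sys
c,D,hit=setup(); save(c,sys.argv[1]+'.png'); col=c['color'].astype(int); hsv=cv2.cvtColor(c['color'],cv2.COLOR_RGB2HSV)
o=get_obs(); print('F',np.array(o['contact_force']),'tcp in disc',F.T@(np.array(o['eef_pos'])-C))
# stud_low head: n in 12..19 mm, near (-.0254,-.0445)
m=(D[...,2]>.011)&(D[...,2]<.02)&(np.hypot(D[...,0]+.0254,D[...,1]+.0445)<.02)
if m.sum()>30: print('head',m.sum(),(D[m].min(0)+D[m].max(0))/2)
# plate by height
p=(D[...,2]>.0035)&(D[...,2]<.0075)&(D[...,0]<0.05)&(D[...,0]>-.09)&(col.min(2)>90)
q=D[p]
print('plate n',np.median(q[:,2]))
for l in np.arange(-.075,.09,.015):
    s=q[abs(q[:,1]-l)<.004]
    if len(s)>20: print('l %.3f low edge u %.4f'%(l,np.percentile(s[:,0],2)),end='; ')
for u in (-.045,-.04,-.015,-.01,-.005):
    s=q[abs(q[:,0]-u)<.003]
    if len(s)>20: print('\nu %.3f -y edge l %.4f n=%d nmed %.4f'%(u,np.percentile(s[:,1],1),len(s),np.median(s[:,2])),end='')
E
python3 meas.py w9; python3 -c "
import cv2
a=cv2.imread('pics/w9.png'); cv2.imwrite('pics/w9c.png',cv2.resize(a[60:330,120:500],None,fx=2,fy=2))"
```

```text
F [-4.4803  5.4714  4.2817] tcp in disc [0.0321 0.0311 0.042 ]
head 688 [-0.0264 -0.0453  0.0146]
plate n 0.00487660885483683
l -0.030 low edge u -0.0484; l -0.015 low edge u -0.0484; l 0.000 low edge u -0.0483; l 0.015 low edge u -0.0482; l 0.030 low edge u -0.0488; l 0.045 low edge u -0.0483; l 0.060 low edge u -0.0480; l 0.075 low edge u -0.0491; 
u -0.045 -y edge l -0.0387 n=1537 nmed 0.0049
u -0.040 -y edge l -0.0397 n=1329 nmed 0.0049
u -0.015 -y edge l -0.0401 n=908 nmed 0.0049
u -0.010 -y edge l -0.0399 n=1119 nmed 0.0049
u -0.005 -y edge l -0.0401 n=1188 nmed 0.0048
```

Request:
{"op": "step_arm", "data": {
  "translation": [
    [0,-0.006,0],
    [0,-0.012,0],
    [0,-0.018,0],
    [0,-0.024,0],
    [0,-0.029,0]
  ],
  "roll": [0,0,0,0,0],
  "jaw": [1,1,1,1,1],
  "squeeze": 18
}}

```text
clock: 13.92
eef_pos: [0.5516, -0.1687, 0.2038]
tool_rot: [0.253, 0.968, 0.001, 0.0]
contact_force: [-3.3, 8.6, 5.3]
opening: 0.14
grasp_force: 18.0
```

```bash
python3 meas.py w10; python3 -c "
import cv2
a=cv2.imread('pics/w10.png'); cv2.imwrite('pics/w10c.png',cv2.resize(a[60:330,120:500],None,fx=2,fy=2))"
```

```text
F [-3.4664  6.7186  5.226 ] tcp in disc [0.0323 0.002  0.042 ]
head 681 [-0.0268 -0.0451  0.0145]
plate n 0.00481714450836517
l -0.060 low edge u -0.0481; l -0.045 low edge u -0.0486; l -0.030 low edge u -0.0478; l -0.015 low edge u -0.0479; l 0.000 low edge u -0.0485; l 0.015 low edge u -0.0482; l 0.030 low edge u -0.0479; l 0.045 low edge u -0.0490; l 0.060 low edge u -0.0479; l 0.075 low edge u -0.0479; 
u -0.045 -y edge l -0.0668 n=1564 nmed 0.0049
u -0.040 -y edge l -0.0680 n=1233 nmed 0.0048
u -0.015 -y edge l -0.0685 n=906 nmed 0.0048
u -0.010 -y edge l -0.0685 n=1130 nmed 0.0048
u -0.005 -y edge l -0.0685 n=1233 nmed 0.0047
```

View pics/w10c.png

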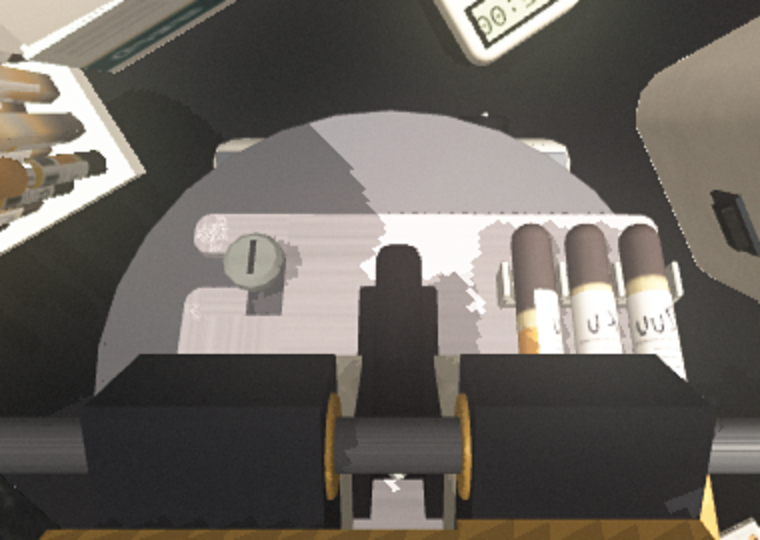

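w10c: the stud_low head at (252,262) is over the slot run, under which the plate has slid, with about 3.6 mm still to go.

Request:
{"op": "step_arm", "data": {
  "translation": [
    [0,-0.002,0],
    [0,-0.004,0],
    [0,-0.004,0]
  ],
  "roll": [0,0,0],
  "jaw": [1,1,1]
}}

```text
clock: 14.35
eef_pos: [0.5496, -0.1723, 0.2038]
tool_rot: [0.253, 0.968, 0.001, 0.0]
contact_force: [-3.3, 7.9, 4.8]
opening: 0.134
grasp_force: 18.0
```

```bash
python3 meas.py w11
```

```text
F [-2.4871  7.2926  6.138 ] tcp in disc [ 0.0323 -0.0016  0.042 ]
head 674 [-0.0266 -0.0452  0.0144]
plate n 0.004823993418115308
l -0.075 low edge u -0.0456; l -0.060 low edge u -0.0481; l -0.045 low edge u -0.0487; l -0.030 low edge u -0.0478; l -0.015 low edge u -0.0480; l 0.000 low edge u -0.0484; l 0.015 low edge u -0.0478; l 0.030 low edge u -0.0480; l 0.045 low edge u -0.0491; l 0.060 low edge u -0.0483; l 0.075 low edge u -0.0477; 
u -0.045 -y edge l -0.0712 n=1569 nmed 0.0048
u -0.040 -y edge l -0.0722 n=1245 nmed 0.0048
u -0.015 -y edge l -0.0725 n=906 nmed 0.0048
u -0.010 -y edge l -0.0727 n=1147 nmed 0.0048
u -0.005 -y edge l -0.0727 n=1228 nmed 0.0048
```

Request:
{"op": "step_arm", "data": {
  "translation": [
    [0.0022,0,0.0017],
    [0.0045,0,0.0035],
    [0.0068,0,0.0052],
    [0.009,0,0.007],
    [0.0098,0,0.0076]
  ],
  "roll": [0,0,0,0,0],
  "jaw": [1,1,1,1,1]
}}

```text
clock: 15.02
eef_pos: [0.5423, -0.1685, 0.1973]
tool_rot: [0.252, 0.968, 0.0, 0.002]
contact_force: [-0.8, 1.4, 8.3]
opening: 0.134
grasp_force: 18.0
```

```bash
python3 meas.py w12
```

```text
F [-0.5843  2.0733  7.2308] tcp in disc [ 0.0217 -0.0019  0.042 ]
head 708 [-0.0268 -0.0453  0.0143]
plate n 0.004861283519945268
l -0.075 low edge u -0.0563; l -0.060 low edge u -0.0582; l -0.045 low edge u -0.0587; l -0.030 low edge u -0.0580; l -0.015 low edge u -0.0583; l 0.000 low edge u -0.0585; l 0.015 low edge u -0.0580; l 0.030 low edge u -0.0582; l 0.045 low edge u -0.0592; l 0.060 low edge u -0.0592; l 0.075 low edge u -0.0588; 
u -0.045 -y edge l -0.0708 n=1127 nmed 0.0048
u -0.040 -y edge l -0.0400 n=758 nmed 0.0049
u -0.015 -y edge l -0.0731 n=1210 nmed 0.0048
u -0.010 -y edge l -0.0731 n=1160 nmed 0.0048
u -0.005 -y edge l -0.0733 n=147 nmed 0.0048
```

Request:
{"op": "step_arm", "data": {
  "translation": [
    [0.001,0,0.0008],
    [0.002,0,0.0016],
    [0.002,0,0.0016]
  ],
  "roll": [0,0,0],
  "jaw": [1,1,1]
}}

```text
clock: 15.45
eef_pos: [0.5411, -0.1678, 0.1962]
tool_rot: [0.252, 0.968, 0.0, 0.003]
contact_force: [0.3, 1.1, 10.3]
opening: 0.131
grasp_force: 18.0
```

```bash
python3 meas.py w13
```

```text
F [0.9225 1.9478 9.455 ] tcp in disc [ 0.0201 -0.0018  0.042 ]
head 724 [-0.0266 -0.0454  0.0143]
plate n 0.0048674164013119275
l -0.075 low edge u -0.0578; l -0.060 low edge u -0.0600; l -0.045 low edge u -0.0603; l -0.030 low edge u -0.0597; l -0.015 low edge u -0.0598; l 0.000 low edge u -0.0603; l 0.015 low edge u -0.0598; l 0.030 low edge u -0.0596; l 0.045 low edge u -0.0608; l 0.060 low edge u -0.0609; l 0.075 low edge u -0.0607; 
u -0.045 -y edge l -0.0694 n=1011 nmed 0.0048
u -0.040 -y edge l -0.0403 n=722 nmed 0.0048
u -0.015 -y edge l -0.0727 n=1246 nmed 0.0048
u -0.010 -y edge l -0.0729 n=820 nmed 0.0049
```

Request:
{"op": "step_arm", "data": {
  "translation": [
    [0.0008,0,0.0006],
    [0.0004,0,0],
    [0.0004,0,0],
    [0.0004,0,0]
  ],
  "roll": [0,0,0,0],
  "jaw": [1,0.6,0.55,0.55]
}}

```text
clock: 16.0
eef_pos: [0.5386, -0.1673, 0.1936]
tool_rot: [0.253, 0.967, -0.0, -0.0]
contact_force: [-0.4, -0.5, -0.2]
opening: 0.221
grasp_force: 0.0
```

Request:
{"op": "step_arm", "data": {
  "translation": [
    [0,0,-0.015],
    [0,0,-0.04],
    [0,0,-0.07],
    [0.02,0,-0.1],
    [0.03,0,-0.1]
  ],
  "roll": [0,0,0,0,0],
  "jaw": [0.55,0.55,0.55,0.55,0.55]
}}

```text
clock: 16.62
eef_pos: [0.5133, -0.1526, 0.2974]
tool_rot: [0.253, 0.968, 0.0, 0.003]
contact_force: [0.7, -0.4, -0.3]
opening: 0.224
grasp_force: 0.0
```

```bash
python3 meas.py w14; python3 - <<'E'
from h import *
from go import C,F
o=get_obs(); print('\n',o['eef_pos'],o['opening'])
c=camera('top'); W=cloud(c); D=(W-C)@F; save(c,'t14.png')
m=(D[...,2]>.02)&(D[...,2]<.055)&(D[...,0]>.075)&(D[...,0]<.12)&(abs(D[...,1])<.06); q=D[m]; print('knob',len(q),q.mean(0),q.min(0),q.max(0))
d=np.load('top.npz')['W']; q=(d-C)@F; m=(q[...,2]>.025)&(q[...,2]<.055)&(q[...,0]>.07)&(q[...,0]<.12)&(abs(q[...,1])<.06); print('knob old',q[m].mean(0),q[m].min(0),q[m].max(0))
d=np.load('scene.npz')['W']; q=(d-C)@F; m=(q[...,2]>.025)&(q[...,2]<.055)&(q[...,0]>.07)&(q[...,0]<.12)&(abs(q[...,1])<.06); print('knob old',q[m].mean(0),q[m].min(0),q[m].max(0))
E
```

```text
F [-1.5492  0.0368 -1.3268] tcp in disc [ 0.056  -0.0025  0.1408]
head 301 [-0.0263 -0.0455  0.0144]
plate n 0.004817429851590628
l -0.075 low edge u -0.0579; l -0.060 low edge u -0.0597; l -0.045 low edge u -0.0600; l -0.030 low edge u -0.0593; l -0.015 low edge u -0.0593; l 0.000 low edge u -0.0605; l 0.015 low edge u -0.0591; l 0.030 low edge u -0.0597; l 0.045 low edge u -0.0605; l 0.060 low edge u -0.0610; l 0.075 low edge u -0.0602; 
u -0.045 -y edge l -0.0700 n=474 nmed 0.0048
u -0.040 -y edge l -0.0400 n=337 nmed 0.0048
u -0.015 -y edge l -0.0731 n=535 nmed 0.0048
u -0.010 -y edge l -0.0729 n=516 nmed 0.0046
u -0.005 -y edge l -0.0725 n=510 nmed 0.0048
 [ 0.5118 -0.152   0.2959] 0.22420603531458336<stdin>:5: RuntimeWarning: Mean of empty slice.
  ret = um.true_divide(
Traceback (most recent call last):
ValueError: zero-size array to reduction operation minimum which has no identity
```

```bash
python3 - <<'E'
from h import *
from go import C,F
for n in ('top','scene'):
    d=np.load(n+'.npz'); q=(d['W']-C)@F; col=d['color'].astype(int)
    m=(q[...,2]>.025)&(q[...,2]<.055)&(q[...,0]>.07)&(q[...,0]<.12)&(abs(q[...,1])<.06); print(n,m.sum(),q[m].mean(0),q[m].min(0),q[m].max(0))
    m=(q[...,2]>.008)&(q[...,2]<.018)&(q[...,0]>.07)&(q[...,0]<.12)&(abs(q[...,1])<.06); print('arm',n,m.sum(),np.median(q[m],0),q[m].min(0),q[m].max(0))
    a=q[m]; print(np.polyfit(a[:,1],a[:,0],1))
print(F, C+F@[.088,-.036,.036], C+F@[.052,0,.036])
E
```

```text
top 23 [ 0.0911 -0.0349  0.0397] [ 0.0835 -0.0404  0.0269] [ 0.0962 -0.029   0.0478]
arm top 60 [ 0.0908 -0.0111  0.0121] [ 0.081  -0.0377  0.008 ] [0.1022 0.0102 0.0176]
[0.0272 0.0907]
scene 21 [ 0.0848 -0.0365  0.039 ] [ 0.0808 -0.042   0.0253] [ 0.0903 -0.0319  0.0517]
arm scene 56 [ 0.0856 -0.0127  0.0129] [ 0.0786 -0.0377  0.0084] [0.095  0.0059 0.0178]
[0.0384 0.0863]
[[ 0.6823  0.4917 -0.541 ]
 [-0.3853  0.8708  0.3055]
 [ 0.6213  0.      0.7836]] [ 0.5739 -0.2256  0.2337] [ 0.567  -0.1803  0.2113]
```

Request:
{"op": "step_arm", "data": {
  "translation": [
    [-0.045,-0.016,0],
    [-0.088,-0.033,0],
    [-0.088,-0.033,0.005],
    [-0.088,-0.033,0.01]
  ],
  "roll": [0,0,0,0],
  "jaw": [0.3,0.3,0.3,0.3]
}}

```text
clock: 17.23
eef_pos: [0.5729, -0.2246, 0.2823]
tool_rot: [0.253, 0.967, -0.0, -0.001]
contact_force: [0.6, 0.6, 0.7]
opening: 0.349
grasp_force: 0.0
```

```bash
python3 look.py w15; python3 - <<'E'
from h import *
from go import C,F
o=get_obs(); Rm=R.from_quat(o['tool_rot']).as_matrix(); t=C+F@[.0885,-.0355,.040]+[0,0,.003]; print(Rm.T@(t-o['eef_pos']))
d=np.load('w15.npz'); q=(d['W']-C)@F
m=(q[...,2]>.02)&(q[...,2]<.055)&(q[...,0]>.06)&(q[...,0]<.12)&(abs(q[...,1])<.07); print(m.sum(), q[m].mean(0) if m.any() else '')
c=camera('scene'); W=cloud(c); q=(W-C)@F; m=(q[...,2]>.025)&(q[...,2]<.055)&(q[...,0]>.07)&(q[...,0]<.12)&(abs(q[...,1])<.06); print(m.sum(), q[m].mean(0) if m.any() else '')
a=cv2.imread('pics/w15.png')
b=c['color'][100:220,310:430][:,:,::-1]
cv2.imwrite('pics/k15.png',np.hstack([cv2.resize(a[150:380,180:460],(487,400)),cv2.resize(b,(313,400))]))
E
```

```text
17.225 [ 0.5729 -0.2246  0.2823] [ 0.2532  0.9674 -0.0001 -0.0011] [[-0.0019 -0.9612 -0.2757  0.0753]
 [ 1.     -0.0017 -0.0007 -0.    ]
 [ 0.0002 -0.2757  0.9612 -0.1367]
 [ 0.      0.      0.      1.    ]]
[ 0.     -0.      0.0418]
409 [ 0.0891 -0.0363  0.0406]
0
```

View pics/k15.png

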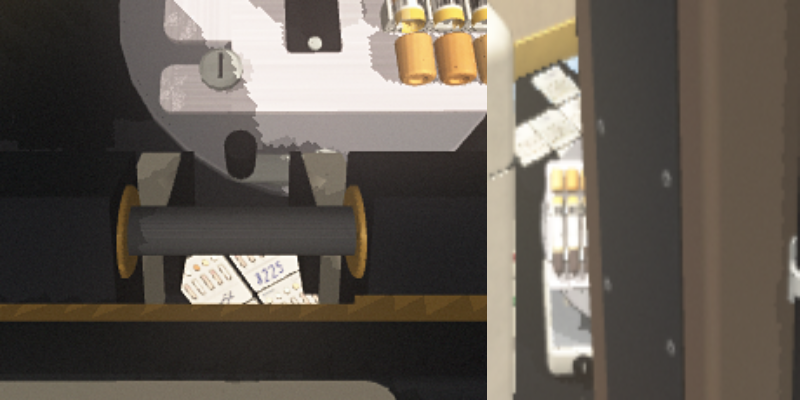

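k15 shows the black knob at (240,152) between the two fingers, and the upper stud at (220,70) seated in its slot. Descending.

Request:
{"op": "step_arm", "data": {
  "translation": [
    [0,0,0.02],
    [0,0,0.038],
    [0,0,0.042],
    [0,0,0.042],
    [0,0,0.042]
  ],
  "roll": [0,0,0,0,0],
  "jaw": [0.3,0.3,0.3,1,1],
  "squeeze": 10
}}

```text
clock: 17.95
eef_pos: [0.5736, -0.2244, 0.2429]
tool_rot: [0.253, 0.968, 0.0, 0.001]
contact_force: [0.7, -0.3, -0.1]
opening: 0.182
grasp_force: 0.0
```

```bash
python3 - <<'E'
from h import *
from go import C,F
o=get_obs(); Rm=R.from_quat(o['tool_rot']).as_matrix(); k0=F.T@(np.array(o['eef_pos'])-C); print(o['eef_pos'],k0,o['opening'],o['grasp_force'],o['contact_force'])
G=Rm.T@F
for t in np.arange(.0,1.66,.08):
    d=np.array([-.036*(np.sin(t)),-.036*(np.cos(t)-1),0]); print(round(t,2),(G@d).round(4))
E
```

```text
[ 0.5736 -0.2244  0.2429] [ 0.0931 -0.0351  0.0437] 0.18166294961966617 0.0 [ 0.7265 -0.3428 -0.053 ]
0.0 [0. 0. 0.]
0.08 [0.0023 0.0001 0.0018]
0.16 [0.0045 0.0005 0.0036]
0.24 [0.0067 0.0011 0.0053]
0.32 [0.0089 0.0019 0.007 ]
0.4 [0.011  0.0029 0.0087]
0.48 [0.013  0.0041 0.0103]
0.56 [0.015  0.0055 0.0119]
0.64 [0.0168 0.0072 0.0133]
0.72 [0.0186 0.009  0.0147]
0.8 [0.0202 0.011  0.016 ]
0.88 [0.0217 0.0131 0.0172]
0.96 [0.0231 0.0154 0.0183]
1.04 [0.0243 0.0178 0.0193]
1.12 [0.0254 0.0204 0.0201]
1.2 [0.0262 0.023  0.0208]
1.28 [0.027  0.0258 0.0214]
1.36 [0.0275 0.0285 0.0218]
1.44 [0.0279 0.0314 0.0221]
1.52 [0.0281 0.0343 0.0223]
1.6 [0.0281 0.0371 0.0223]
```

Close further, checking for contact.

Request:
{"op": "step_arm", "data": {
  "translation": [
    [0,0,0.002],
    [0,0,0.002],
    [0,0,0.002]
  ],
  "roll": [0,0,0],
  "jaw": [1,1,1],
  "squeeze": 10
}}

```text
clock: 18.32
eef_pos: [0.5729, -0.2251, 0.2419]
tool_rot: [0.253, 0.968, -0.001, 0.001]
contact_force: [-4.9, -1.0, 8.8]
opening: 0.137
grasp_force: 10.0
```

Request:
{"op": "step_arm", "data": {
  "translation": [
    [0.0023,0.0001,0.001],
    [0.0045,0.0005,0.003],
    [0.0067,0.0011,0.0045],
    [0.0089,0.0019,0.0062],
    [0.011,0.0029,0.008]
  ],
  "roll": [0,0,0,0,0],
  "jaw": [1,1,1,1,1]
}}

```text
clock: 18.95
eef_pos: [0.5648, -0.2179, 0.2337]
tool_rot: [0.253, 0.967, -0.001, 0.001]
contact_force: [-2.9, -5.3, 6.2]
opening: 0.137
grasp_force: 10.0
```

Request:
{"op": "step_arm", "data": {
  "translation": [
    [0.002,0.0012,0.0016],
    [0.004,0.0026,0.0032],
    [0.0058,0.0043,0.0046],
    [0.0076,0.0061,0.006],
    [0.0092,0.0081,0.0073]
  ],
  "roll": [0,0,0,0,0],
  "jaw": [1,1,1,1,1]
}}

```text
clock: 19.58
eef_pos: [0.5589, -0.2064, 0.2251]
tool_rot: [0.253, 0.967, -0.001, -0.001]
contact_force: [-7.3, -5.7, 2.6]
opening: 0.13
grasp_force: 10.0
```

Request:
{"op": "step_arm", "data": {
  "translation": [
    [0.0015,0.0021,0.0012],
    [0.0029,0.0044,0.0023],
    [0.0041,0.0068,0.0033],
    [0.0052,0.0094,0.0041],
    [0.006,0.012,0.0048]
  ],
  "roll": [0,0,0,0,0],
  "jaw": [1,1,1,1,1]
}}

```text
clock: 20.2
eef_pos: [0.5573, -0.1926, 0.2187]
tool_rot: [0.254, 0.967, -0.001, -0.004]
contact_force: [-12.0, -4.4, -0.0]
opening: 0.129
grasp_force: 10.0
```

Request:
{"op": "step_arm", "data": {
  "translation": [
    [0.0008,0.0028,0.0006],
    [0.0013,0.0055,0.001],
    [0.0017,0.0084,0.0013],
    [0.0019,0.0113,0.0015],
    [0.0019,0.0141,0.0015]
  ],
  "roll": [0,0,0,0,0],
  "jaw": [1,1,1,1,1]
}}

```text
clock: 20.82
eef_pos: [0.563, -0.1788, 0.2168]
tool_rot: [0.254, 0.967, -0.001, -0.004]
contact_force: [-9.4, -1.9, -0.8]
opening: 0.132
grasp_force: 10.0
```

```bash
python3 - <<'E'
from h import *
from go import C,F
o=get_obs(); print(F.T@(np.array(o['eef_pos'])-C),o['contact_force'],o['moment'])
E
```

```text
[ 0.0521 -0.0006  0.043 ] [-9.4431 -1.8739 -0.8186] [-0.7376  3.2296 -0.0778]
```

Request:
{"op": "step_arm", "data": {
  "translation": [
    [0,0.002,0],
    [0,0.002,0],
    [0,0,0],
    [0,0,0],
    [0,0,0]
  ],
  "roll": [0,0,0,0,0],
  "jaw": [1,1,0.5,0.5,0.5]
}}

```text
clock: 21.45
eef_pos: [0.5675, -0.1781, 0.2187]
tool_rot: [0.253, 0.968, 0.0, 0.001]
contact_force: [0.5, 0.4, -0.1]
opening: 0.248
grasp_force: 0.0
```

Request:
{"op": "step_arm", "data": {
  "translation": [
    [0,0,-0.02],
    [0,0,-0.06],
    [0.02,0,-0.11],
    [0.07,0,-0.14],
    [0.12,0,-0.14]
  ],
  "roll": [0,0,0,0,0],
  "jaw": [0.5,0.5,0.5,0.5,0.5]
}}

```text
clock: 22.08
eef_pos: [0.4625, -0.1191, 0.3609]
tool_rot: [0.253, 0.967, 0.001, 0.002]
contact_force: [-0.1, 1.5, -0.1]
opening: 0.252
grasp_force: 0.0
```

Request:
{"op": "step_arm", "data": {
  "translation": [
    [0,-0.03,0],
    [0,-0.09,0],
    [0,-0.15,0],
    [0,-0.15,0],
    [0,-0.15,0]
  ],
  "roll": [0,0,0,0,0],
  "jaw": [0.5,0.5,0.5,0.5,0.5]
}}

```text
clock: 22.7
eef_pos: [0.3889, -0.2505, 0.3585]
tool_rot: [0.253, 0.967, 0.0, 0.0]
contact_force: [-0.4, 0.7, -0.1]
opening: 0.248
grasp_force: 0.0
```

```bash
python3 - <<'E'
from h import *
from go import C,F
o=get_obs(); print(o['clock'],o['eef_pos'],o['contact_force'])
ims=[]
for n in ('top','scene'):
    c=camera(n); W=cloud(c); q=(W-C)@F
    m=(q[...,2]>.025)&(q[...,2]<.055)&(q[...,0]>.035)&(q[...,0]<.12)&(abs(q[...,1])<.04); print(n,m.sum(),q[m].mean(0) if m.any() else '')
    p=q[(abs(q[...,2]-.0045)<.003)&(q[...,0]<-.03)&(c['color'].min(2)>150)]; print('low edge',np.percentile(p[:,0],5) if len(p) else '')
    a=c['color'][130:250,330:450] if n=='top' else c['color'][110:230,310:430]
    ims.append(cv2.resize(a[:,:,::-1],(400,400),interpolation=cv2.INTER_CUBIC))
cv2.imwrite('pics/f.png',np.hstack(ims))
E
```

```text
22.7 [ 0.3889 -0.2505  0.3585] [-0.4122  0.737  -0.0806]
top 26 [0.0551 0.0009 0.0373]
low edge -1.4880457216236977
scene 18 [0.048  0.0015 0.0406]
low edge -0.6240961900229661
```

View pics/f.png

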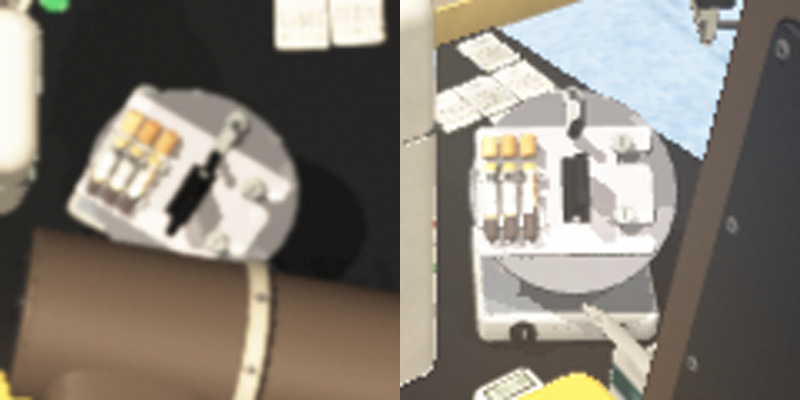

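f.png: the carrier hangs on both studs (scene half, heads at about (622,143) and (627,213)). The keeper points straight down the slope over its upper edge, and the measured knob at (52, 1) mm matches shut. The arm is clear.

```bash
python3 -c "
from station import sign_off; print(sign_off())"
```

```text
the job is handed in; nothing more can be done
None
```

The carrier hangs home on both studs, the keeper is swung fully shut over its upper edge, and the arm is clear; I handed the job in at about 23 s of the 58 s, and no verdict came back.

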